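# Draw a carrier plate from the bottom of the magazine and load the nest

## Task

Press the red ejector paddle so that the lowest orange plate comes out of the magazine's gate, draw that plate right out so that the stack drops down flat behind it, and lay it flat between the rails of the nest, pushed fully home against the nest's end stop. Let go of it there; the other three plates stay in the magazine, the plate must not be dropped on the bench, and the mug and tape roll stay where they are.

Things in the scene. Friction and masses are not known exactly. Their poses are not given: they have to be found in the camera images.
- magazine: upright aluminium plate magazine, bolted down: shaft 64 (x) x 134 (y) mm outside, 54 x 124 inside, windows in its walls, on a foot 110 x 150 x 10 mm. Origin: centre of its underside. Shaft floor 70 mm above the origin (slab 8 mm thick, pedestal below set back 19 mm at the ends), walls up to 180 mm. Plates leave along its own -y through a gate 15 mm high
- gate (a point): middle of the gate's lower edge: shaft's outer face at y = -67 mm, floor height; axes as the magazine's. An ejected plate stands about 33 mm out along -y. Above, a loading lip leans out 23 mm beyond the face, from 178 to 205 mm height, so the gripper must come tilted 25 to 45 degrees, its body leaning toward the magazine's -y
- paddle (a point): middle of the rear face (to be pushed toward the magazine's -y) of the red ejector paddle, 44 wide (x), 8 thick (y), 40 high (z) mm; its top is 17 mm above this point. At rest at y = +150, z = +90 mm in the magazine's frame, 83 mm behind the shaft's rear wall (41 mm when pressed home), so lean the tool back, body toward the magazine's +y
- ejector (a joint): travel of the ejector along the magazine's -y in m: 0 at rest, 0.042 at its hard stop. A spring of 2.4 to 5 N returns it; with the stack's friction pressing it takes about 5 to 15 N. The plate stays out when the paddle returns
- plate_1: the lowest plate of the stack of four: orange plastic carrier plate, 50 (x) x 120 (y) x 12 (z) mm, 0.12 kg, lying flat, with black spots on top; origin at the centre of its underside, long axis y; both ends alike. When pushed home in the nest, its end overhangs the nest's bed by 40 mm, free for the fingers
- plate_2: the second plate from below: orange plastic carrier plate, 50 (x) x 120 (y) x 12 (z) mm, 0.12 kg, lying flat, with black spots on top; origin at the centre of its underside, long axis y; both ends alike. 
- plate_3: the third: orange plastic carrier plate, 50 (x) x 120 (y) x 12 (z) mm, 0.12 kg, lying flat, with black spots on top; origin at the centre of its underside, long axis y; both ends alike. 
- plate_4: the top one: orange plastic carrier plate, 50 (x) x 120 (y) x 12 (z) mm, 0.12 kg, lying flat, with black spots on top; origin at the centre of its underside, long axis y; both ends alike. 
- nest: low fixture bolted down: aluminium bed 74 (x) x 92 (y) mm, its top 35 mm above the origin, which is on the underside (bed from y = -35 to +57 mm); on a dark foot 100 x 110 x 8 mm. Two side rails 8 mm high, 58 mm apart inside, from y = -15 to +45 mm, and a stop bar 11 mm high across the +y end, its inner face at y = +45 mm; open at the -y end
- nest_stop (a point): on the bed's surface, at the foot of the middle of the stop bar's inner face; axes as the nest's: +y points into the stop. A plate that is home has its origin 60 mm from here along -y and its long axis along y
- lever_stand: black lever test stand behind the magazine, an obstacle to keep the arm clear of: base 200 (x) x 180 (y) mm, 22 mm high, columns and lever up to 400 mm, a clear upright guard on its front; origin near the middle of its underside
- mug: light blue mug, 80x110x94 mm, bystander; origin under its centre
- tape_roll: roll of masking tape, 100 mm across, 25 mm high, bystander; origin under its centre

How it is judged:
On the way, in this order (a step that is already met when the one before it is completed fails the run):
1. the lowest plate has been ejected at least 25 mm through the gate (y of plate_1 in the frame of magazine below -0.025 m), for 0.1 s.
2. the lowest plate is right out of the magazine and the other three have dropped flat onto its floor (horizontal distance between plate_1 and magazine above 0.124 m and z of plate_2 in the frame of magazine below 0.073 m and horizontal distance between each of plate_2, plate_3, plate_4 and magazine below 0.008 m and z of plate_3 in the frame of magazine below 0.085 m and z of plate_4 in the frame of magazine below 0.097 m), for 0.2 s.
At the end, for the whole second after the job is handed in: plate_1 lies at rest and level on the nest's bed between the rails, its end within about 2 mm of the stop bar, square to it within 4.5 degrees and centred within 6 mm; plates 2, 3 and 4 lie stacked flat on the magazine's floor, in that order, within 8 mm of its axis and 3 mm of their heights (y of plate_1 in the frame of nest_stop between -0.0622 and -0.057 m and x of plate_1 in the frame of nest_stop between -0.006 and 0.006 m and z of plate_1 in the frame of nest_stop between -0.003 and 0.003 m and angle between plate_1's own z axis and vertical below 0.05 rad and angle between the y axis of plate_1 and the y axis of nest_stop, either way round below 0.08 rad and z of plate_2 in the frame of magazine below 0.073 m and horizontal distance between each of plate_2, plate_3, plate_4 and magazine below 0.008 m and z of plate_3 in the frame of magazine below 0.085 m and z of plate_4 in the frame of magazine below 0.097 m and linear speed of plate_1 below 0.02 m/s); the robot touches nothing.
It fails at once if the plate is dropped onto the bench (its centre lower than 15 mm over the bench) (height (world z) of plate_1 below 0.015 m).
It fails at once if another plate leaves the magazine (horizontal distance between any of plate_2, plate_3, plate_4 and magazine above 0.04 m).
It fails at once if the mug or the tape roll is moved by more than 20 mm (distance of any of mug, tape_roll from where it was at the start of the episode above 0.02 m).
It also fails if it takes over 72 s, if anything falls off the work surface, if the arm or the gripper's body presses on something with over 40 N, if the wrist force passes 120 N, or if a joint passes its speed limit or range.

## Robot

A 7-joint arm with a two-finger parallel gripper is mounted at the origin on a cart in front of the work surface, level with it; the furniture and walls round the work are solid. World frame = base frame: x ahead of the robot, y to its left, z up, the work surface at z = 0. Lengths are in m, angles in rad, forces in N, time in s.
With the tool pointing down it reaches from about 0.425 to 0.925 m from the base axis. Payload 6.8 kg.
Tool frame: the origin (TCP) lies on the centre line of the jaws, within the pads' length; the fingertips stand 19 mm ahead of it and the grasp point (between the pads) is the TCP; z points along the fingers, y is the line along which they close (so a half turn about z gives the same grasp; the last joint's range is limited). The gripper opens to 85 mm and grips with 20 to 120 N. Pads are 22 mm wide; open, the fingers measure 114 mm over their backs; the gripper's body (76 mm by 85 mm) begins 54 mm behind the grasp point. The pads swing forward as they close: fully open they stand 13 mm farther back than shut.
Start: joints at [1.138, 0.477, 0.022, 1.555, -0.011, 1.109, -0.083], TCP at [0.215, -0.64, 0.25] pointing down, gripper open.
Joint ranges: [-2.96, 2.96], [-0.34, 2.1], [-1.41, 1.46], [0.24, 2.44], [-1.37, 4.51], [0.17, 1.92], [-2.96, 2.96]. Speed limits (rad/s): [2.39, 2.39, 3.14, 3.14, 3.14, 3.14, 3.14].

## Interface

Orientations are given as a rotation vector (axis times angle).
In Python, from bench import r gives the robot as it stands. The module is installed in compiled form; this text tells all that it offers.
- The arm moves only by the tool arm_command, never from a script. Its argument "rows" is a list of rows, each an object of numbers: "fingers": the opening, from -1 (shut) to 1 (fully open); "x", "y", "z": the shift along the tool's x, y, z in m; "ax", "ay", "az": the turn, a rotation vector about the tool's x, y, z in degrees. In form: [{"fingers": .., "x": .., "y": .., "z": .., "ax": .., "ay": .., "az": ..}, ...]. A call has 1 to 10 rows; each row shifts and turns the commanded pose from where the row before left it, along the tool's axes as they then stand; what a row does not reach is not made up. A row lasts 1/12 s, in which the tool goes at most 41.7 mm and 7.16 degrees, less where a joint would pass 70% of its speed; a pose out of reach is approached as far as the arm can. A call is refused whole if a number of a shift passes 0.0417 or a number of a turn 7.16, either way. A call with a gripper value outside its range is refused whole. The fingers move at their own pace and stop on an object; "grip_force" is the grip in N (left out, the last holds). Time passes only in rows, so rows that do not move let the fingers close. It gives the time, the measured TCP pose, the force, the opening and the grip force at its end, in the units of the state.
- r.get_obs(): the state, without advancing time (a new reading comes with each control period).
- r.grab_frame(name): name is "scene" or "side" or "wrist"; returns a dict with "frame" (480x640x3 uint8, red, green, blue), "depth" (480x640 float32, m along the optical axis (not along the pixel's ray), 0 where there is no reading), "K" (3x3 intrinsics, pixels), "world_from_camera" (4x4, takes a point from camera to world coordinates). Camera axes: x right, y down, z forward; pixel columns grow to the right and rows downward; lengths in m; the calibration is good to about 2 mm. A picture is of the moment at which its call begins.
- r.hand_in(): hands the job in; it is judged then, once.
The state is a dict: "clock": time; "joints": joint angles; "qvel": joint speeds; "tau": joint torques, N m; "tcp_pos": TCP position; "orientation": TCP orientation; "contact_force": force on the tool from outside, world axes, zero at the start; "moment": the same for the moment, N m; "grip_width": finger opening in m; "gripper_force": force on a finger pad.
Only numpy, scipy, OpenCV 4.12 (cv2) and the standard library are available. Lean on these libraries where they do the work, as an engineer would, in place of code of your own. Each camera call takes 0.05 s, during which the arm holds its last target. There are 200 camera calls.

## Working session

There is one attempt and no reset: what is moved stays moved. The work goes in short steps, Python scripts to look and compute and a tool call to move; the robot and the scene stay as the last step left them, time stands still between calls to the robot, and variables do not carry over. Pictures are saved under pics/ and viewed, at most 10 in all, crops included, and the job is handed in when it is done.

Besides the shell and the picture viewer there is one more tool, called after ">>>" by a JSON object that holds its "op" and its "data", one argument or row to a line. arm_command: Moves the arm, as the interface text tells. Its arguments: {"type":"object","properties":{"rows":{"type":"array"},"grip_force":{"type":"number"}},"required":["rows"]}

```bash
mkdir -p pics; cat > h.py <<'E'
import numpy as np, cv2
from bench import r
from scipy.spatial.transform import Rotation as R
def grab(n,tag):
    f=r.grab_frame(n); cv2.imwrite(f'pics/{tag}.png',f['frame'][:,:,::-1]); np.savez(f'pics/{tag}.npz',**f); return f
def load(tag): return dict(np.load(f'pics/{tag}.npz'))
def pts(f):
    K=f['K'];d=f['depth'];v,u=np.mgrid[:480,:640]
    p=np.stack([(u-K[0,2])/K[0,0]*d,(v-K[1,2])/K[1,1]*d,d],-1)
    T=f['world_from_camera']; return p@T[:3,:3].T+T[:3,3]
E
python3 - <<'E'
from h import *
for n in ['scene','side']:
    f=grab(n,n+'0'); print(f['K'][0,0],f['world_from_camera'].round(3).tolist())
print(r.get_obs())
E
```

```text
504.6126814125055 [[0.601, -0.369, 0.709, -0.15], [-0.799, -0.264, 0.54, -0.536], [-0.012, -0.891, -0.454, 0.591], [0.0, 0.0, 0.0, 1.0]]
498.29670097533426 [[0.831, -0.359, 0.424, 0.166], [-0.556, -0.543, 0.629, -0.681], [0.004, -0.759, -0.651, 0.828], [0.0, 0.0, 0.0, 1.0]]
{'clock': 0.1, 'joints': array([ 1.13789702,  0.47774723,  0.02236567,  1.55633477, -0.01149822,
        1.10928844, -0.08309067]), 'qvel': array([ 0.00076478, -0.00152231, -0.00094676, -0.00083082, -0.00068845,
        0.00017493,  0.00037445]), 'tau': array([ 3.36959274e-03, -5.97760856e+01,  1.61256161e+00, -2.81957549e+01,
        1.27141274e-02,  5.00517097e-03,  3.01760430e-06]), 'tcp_pos': array([ 0.21522686, -0.63924872,  0.2494109 ]), 'orientation': array([-3.09867366e+00, -5.07710368e-01,  6.22928985e-04]), 'contact_force': array([ 0.28520413, -0.84524739, -0.53870912]), 'moment': array([ 0.05300795, -0.0040017 , -0.0042727 ]), 'gripper_force': 0.0, 'grip_width': 0.08517475880524134}
```

View pics/scene0.png

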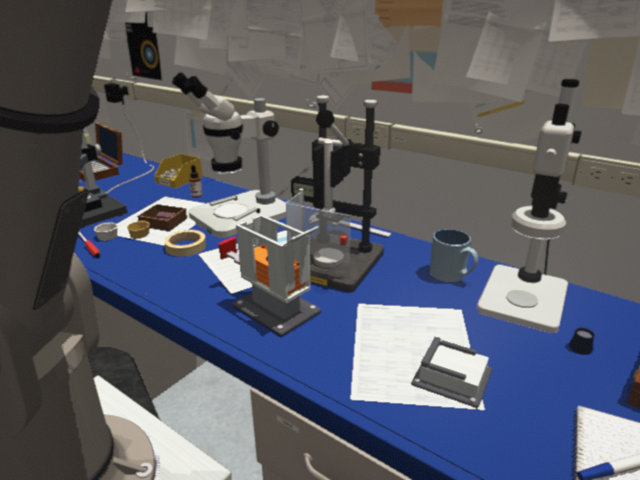

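View pics/side0.png

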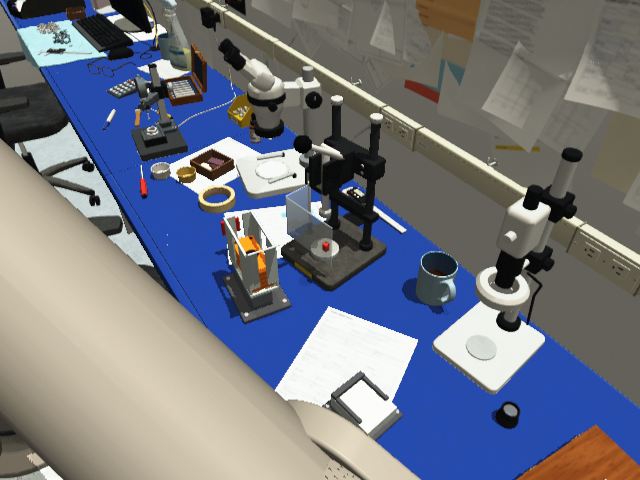

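The scene view shows the magazine at about (275,280), its red paddle at (228,245), and the nest at (453,372), with its open end seemingly toward the lower left. The tape is at (185,242) and the mug at (450,255). Next I'll enlarge the magazine and nest and get rough poses from depth.

```bash
python3 - <<'E'
from h import *
f=load('scene0');g=load('side0')
a=cv2.resize(f['frame'][190:340,200:400],None,fx=2,fy=2,interpolation=2)
b=cv2.resize(g['frame'][190:340,190:390],None,fx=2,fy=2,interpolation=2)
c=cv2.resize(f['frame'][325:415,395:515],None,fx=3.3333,fy=3.3333,interpolation=2)
d=cv2.resize(g['frame'][360:450,305:425],None,fx=3.3333,fy=3.3333,interpolation=2)
cv2.imwrite('pics/crop.png',np.vstack([np.hstack([a,b]),np.hstack([c,d])])[:,:,::-1])
for n,q in (('scene',f),('side',g)):
    P=pts(q);I=q['frame'].astype(int);
    red=(I[...,0]>110)&(I[...,1]<45)&(I[...,2]<50)&(q['depth']>0)
    u=np.mgrid[:480,:640]
    Q=P[red];near=(Q[:,2]>.05)&(Q[:,2]<.15)&(np.abs(Q[:,0]-.45)<.4)
    print(n,'red',Q[near].mean(0),Q[near].min(0),Q[near].max(0),near.sum())
    x0,x1,y0,y1=((230,330,270,335) if n=='scene' else (215,300,260,325))
    S=P[y0:y1,x0:x1].reshape(-1,3);C=I[y0:y1,x0:x1].reshape(-1,3)
    m=(S[:,2]>.006)&(S[:,2]<.016)&(C[:,2]<110);S=S[m]
    print('magfoot',cv2.minAreaRect(S[:,:2].astype(np.float32)*1000),np.median(S[:,2]))
    x0,x1,y0,y1=((405,500,330,412) if n=='scene' else (320,410,365,445))
    S=P[y0:y1,x0:x1].reshape(-1,3)
    for lo,hi in ((.005,.013),(.031,.038),(.041,.049)):
        m=(S[:,2]>lo)&(S[:,2]<hi); s=S[m]
        if len(s)>5: print('nest',lo,cv2.minAreaRect(s[:,:2].astype(np.float32)*1000),m.sum())
E
```

```text
scene red [0.49762481 0.16166745 0.10753382] [ 0.4655658  -0.03085859  0.10405265] [0.61336167 0.18300529 0.12403205] 34
magfoot ((508.16168212890625, 32.382083892822266), (152.62322998046875, 190.1826171875), 82.72298431396484) 0.010664767237165251
nest 0.005 ((491.91632080078125, -326.8766174316406), (100.75450897216797, 110.1390151977539), 8.067839622497559) 896
nest 0.031 ((492.7904052734375, -327.74853515625), (77.99063110351562, 91.76531982421875), 7.647790908813477) 1402
nest 0.041 ((492.0045471191406, -317.577392578125), (76.67662811279297, 71.76242065429688), 7.510610103607178) 547
side red [0.55233775 0.07727523 0.10919141] [ 0.46648149 -0.03408537  0.07762833] [0.62006907 0.18563937 0.1284176 ] 35
magfoot ((501.0580749511719, 33.05522918701172), (151.0338897705078, 173.6204071044922), 81.78292846679688) 0.01058353496707376
nest 0.005 ((523.7883911132812, -316.4389953613281), (141.00942993164062, 124.41053009033203), 17.777847290039062) 345
nest 0.031 ((492.9398498535156, -327.61187744140625), (75.02598571777344, 93.27839660644531), 8.114771842956543) 1534
nest 0.041 ((493.1026611328125, -323.5123291015625), (75.56631469726562, 85.31494140625), 7.291153907775879) 542
```

View pics/crop.png

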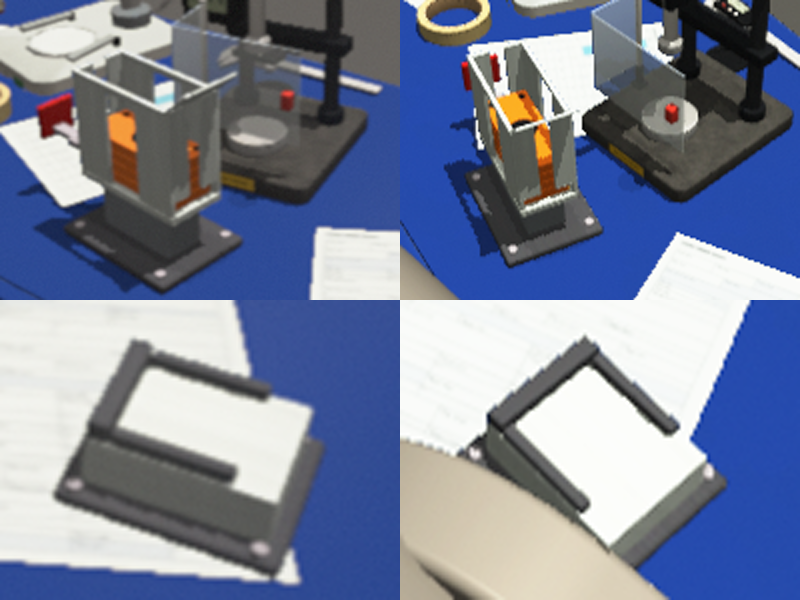

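The enlarged crop shows the nest's stop bar on the +y (world) side. The magazine's paddle is also on the +y side, so its gate faces roughly world -y. I read the foot corners off the crop and will fit the pose to them.

```bash
python3 - <<'E'
from h import *
from scipy.optimize import least_squares
f=load('scene0');g=load('side0')
def ray(q,u,v,z):
    T=q['world_from_camera'];d=T[:3,:3]@np.linalg.solve(q['K'],[u,v,1]);return T[:3,3]+d*(z-T[2,3])/d[2]
W=[ray(f,*p,.01) for p in ((232.5,304),(281.5,335.5),(321,310))]+[ray(g,*p,.01) for p in ((224,275),(246,322.5),(291.5,304))]
print(np.round(W,4)[:,:2].tolist())
loc=np.array([[-55,75],[-55,-75],[55,-75]]*2)/1000
def res(p,W=np.array(W)):
    c,s=np.cos(p[2]),np.sin(p[2]);return (loc@np.array([[c,s],[-s,c]])+p[:2]-W[:,:2]).ravel()
s=least_squares(res,[.5,.03,0]);print('mag',s.x[:2],np.degrees(s.x[2]),(s.fun*1000).round(1))
p=s.x;c,sn=np.cos(p[2]),np.sin(p[2])
for n,q in (('scene',f),('side',g)):
    P=pts(q);L=P.copy();L[...,:2]=(P[...,:2]-p[:2])@np.array([[c,-sn],[sn,c]])
    I=q['frame'].astype(int)
    k=(np.abs(L[...,0])<.06)&(np.abs(L[...,1])<.11)
    for lo,hi,t in ((.174,.186,'rim'),(.19,.215,'lip'),(.006,.014,'foot')):
        m=k&(L[...,2]>lo)&(L[...,2]<hi); x=L[m]
        if len(x): print(n,t,m.sum(),np.percentile(x,[2,98],axis=0).round(4).tolist())
    red=(I[...,0]>80)&(I[...,1]<.35*I[...,0])&(I[...,2]<.35*I[...,0])&(np.abs(L[...,0])<.05)&(L[...,1]>.1)&(L[...,1]<.2)
    x=L[red];print('paddle',red.sum(),np.percentile(x,[3,50,97],axis=0).round(4).tolist())
    o=(I[...,0]>180)&(I[...,1]<170)&(I[...,2]<80)&(np.abs(L[...,0])<.04)&(np.abs(L[...,1])<.08)
    print('or',np.percentile(L[o],[2,98],axis=0).round(4).tolist())
    # mug, tape, stand
    m=(P[...,2]>.085)&(P[...,2]<.1)&(P[...,0]>.6)&(P[...,0]<.95)&(abs(P[...,1]+.15)<.25)
    if m.any(): print('hi',np.percentile(P[m],[5,95],axis=0).round(3).tolist())
E
```

```text
[[0.4232, 0.113], [0.4039, -0.0332], [0.5114, -0.0443], [0.4321, 0.1188], [0.4102, -0.0344], [0.516, -0.0431]]
mag [0.47086893 0.03521683] -7.427580840456784 [ 2.9  3.7  2.7  1.2  4.3 -2.  -6.1 -2.1 -3.6  2.4 -0.3 -3.2]
scene rim 575 [[-0.0341, -0.0659, 0.1741], [0.0303, 0.0673, 0.1832]]
scene lip 104 [[-0.0328, -0.0885, 0.1907], [0.0301, -0.0731, 0.2058]]
scene foot 1407 [[-0.0557, -0.0724, 0.0068], [0.0504, 0.0722, 0.0133]]
paddle 195 [[-0.0232, 0.1421, 0.0778], [-0.0071, 0.1449, 0.0954], [0.0124, 0.1487, 0.1079]]
or [[-0.0263, -0.0053, 0.1168], [0.0132, 0.0601, 0.1207]]
hi [[0.614, -0.375, 0.086], [0.927, 0.052, 0.099]]
side rim 407 [[-0.0325, -0.065, 0.1743], [0.0312, 0.0689, 0.1826]]
side lip 60 [[-0.0313, -0.0887, 0.1933], [0.0295, -0.0726, 0.2072]]
side foot 1296 [[-0.0544, -0.072, 0.007], [0.0516, 0.0711, 0.0135]]
paddle 66 [[-0.0218, 0.1426, 0.0707], [-0.0027, 0.1458, 0.0909], [0.0172, 0.149, 0.108]]
or [[-0.0248, -0.0544, 0.1156], [0.0229, 0.0616, 0.1216]]
hi [[0.61, -0.377, 0.086], [0.927, 0.073, 0.099]]
```

Magazine: about (0.4696, 0.0366) with yaw -7.4°. Nest bed: about (0.4928, -0.3277) with yaw +7.7°. Both match the given sizes, so I'll start moving with a lift and a traverse.

>>> {"op": "arm_command", "data": {
  "rows": [
    {"z":-0.04,"fingers":1},
    {"z":-0.04},
    {"z":-0.03},
    {"x":0.034,"y":-0.022},
    {"x":0.034,"y":-0.022},
    {"x":0.034,"y":-0.022},
    {"x":0.034,"y":-0.022},
    {"x":0.034,"y":-0.022},
    {"x":0.034,"y":-0.022},
    {"x":0.034,"y":-0.022}
  ]
}}

```text
validation failed for argument at $.ro...
```

```bash
cat >> h.py <<'E'
MAG=(np.array([.4696,.0366,0]),-7.4); NEST=(np.array([.4943,-.3386,0]),7.7)
def fr(F): return R.from_euler('z',F[1],degrees=True)
def toolR(F,lean): # tool x=frame y, y=frame x, z down, then ay=lean
    return fr(F)*R.from_matrix(np.array([[0,1,0],[1,0,0],[0,0,-1.]]).T)*R.from_euler('y',lean,degrees=True)
def delta(F,p,lean):
    o=r.get_obs();Rt=R.from_rotvec(o['orientation']);pos=o['tcp_pos'];G=toolR(F,lean)
    tgt=fr(F).apply(p)+F[0]
    print('clock',o['clock'].round(2) if hasattr(o['clock'],'round') else o['clock'],'infr',(fr(F).inv().apply(pos-F[0])*1000).round(1),'F',fr(F).inv().apply(o['contact_force']).round(1),'w',round(o['grip_width']*1000,1))
    print(' turn deg',np.degrees((Rt.inv()*G).as_rotvec()).round(2),'| shift now-axes mm',(Rt.inv().apply(tgt-pos)*1000).round(1),'| target-axes',(G.inv().apply(tgt-pos)*1000).round(1))
E
python3 - <<'E'
from h import *
delta(MAG,[0,.205,.30],-30)
for n in ('scene0','side0'):
    P=pts(load(n)).reshape(-1,3)
    L=fr(MAG).inv().apply(P-MAG[0])
    m=(P[:,2]>.05)&(P[:,2]<.5)&(L[:,1]>.16)&(L[:,1]<.45)&(abs(L[:,0])<.3)&(np.linalg.norm(P[:,:2],axis=1)>.4)
    if m.any():
        H,xe,ye=np.histogram2d(L[m,0],L[m,1],bins=[np.arange(-.3,.31,.05),np.arange(.15,.46,.05)])
        print(n,m.sum());print(H.astype(int))
    m=(P[:,2]>.05)&(abs(L[:,1])<.16)&(L[:,0]>.05)&(L[:,0]<.2); print('stand front min x',np.percentile(L[m],[1,50],axis=0).round(3).tolist())
E
```

```text
clock 0.1 infr [-165.2 -703.   249.4] F [ 0.4 -0.8 -0.5] w 85.2
 turn deg [-16.82 -26.83 -62.44] | shift now-axes mm [ 546.6 -743.7  -49.4] | target-axes [ 761.   165.2 -497.8]
scene0 3383
[[   0    0    0    0    0    0]
 [   0    0    0    0    0    0]
 [   0    0    0    0    0    0]
 [   0    0    0    0    0    0]
 [   0    0    0    0    0    0]
 [   0    0    0    0    0    0]
 [   0    0    0    0    0    0]
 [   0    0    0    0    0    0]
 [   0    0    0    0  361  111]
 [   2    0    0    0 1165  662]
 [   3    0    0    0  570   16]
 [   0    0    0    1  441   51]]
stand front min x [[0.094, -0.051, 0.065], [0.153, 0.016, 0.16]]
side0 3165
[[   0    0    0    0    0    0]
 [   0    0    0    0    0    0]
 [   0    0    0    0    0    0]
 [   0    0    0    0    0    0]
 [   0    0    0    0    0    0]
 [   0    0    0    0    0    0]
 [   0    0    0    0    0    0]
 [   0    0    0    0    0    0]
 [   0    0    0    0  324   76]
 [   0    0    0    0 1011  390]
 [   1    0    0    0  770   97]
 [   0    0    0    0  409   87]]
stand front min x [[0.096, -0.05, 0.065], [0.155, 0.022, 0.159]]
```

The space around the paddle is free: the guard is 94 mm off axis and the microscope starts beyond x=+100 mm, y=+350 mm. The call was refused, so each row probably needs every field.

>>> {"op": "arm_command", "data": {
  "rows": [
    {"fingers":-1,"x":0,"y":0,"z":-0.04,"ax":0,"ay":0,"az":0},
    {"fingers":-1,"x":0,"y":0,"z":-0.04,"ax":0,"ay":0,"az":0},
    {"fingers":-1,"x":0,"y":0,"z":-0.03,"ax":0,"ay":0,"az":0},
    {"fingers":-1,"x":0.034,"y":-0.022,"z":0,"ax":0,"ay":0,"az":0},
    {"fingers":-1,"x":0.034,"y":-0.022,"z":0,"ax":0,"ay":0,"az":0},
    {"fingers":-1,"x":0.034,"y":-0.022,"z":0,"ax":0,"ay":0,"az":0},
    {"fingers":-1,"x":0.034,"y":-0.022,"z":0,"ax":0,"ay":0,"az":0},
    {"fingers":-1,"x":0.034,"y":-0.022,"z":0,"ax":0,"ay":0,"az":0},
    {"fingers":-1,"x":0.034,"y":-0.022,"z":0,"ax":0,"ay":0,"az":0},
    {"fingers":-1,"x":0.034,"y":-0.022,"z":0,"ax":0,"ay":0,"az":0}
  ],
  "grip_force": 60
}}

```text
clock: 0.93
tcp_pos: [0.3925, -0.4159, 0.3601]
orientation: [-3.1, -0.508, 0.001]
contact_force: [0.7, -1.2, 0.0]
grip_width: -0.0003
gripper_force: 0.0
```

>>> {"op": "arm_command", "data": {
  "rows": [
    {"fingers":-1,"x":0,"y":0,"z":0,"ax":0,"ay":0,"az":-7.1},
    {"fingers":-1,"x":0,"y":0,"z":0,"ax":0,"ay":0,"az":-7.1},
    {"fingers":-1,"x":0,"y":0,"z":0,"ax":0,"ay":0,"az":-7.1},
    {"fingers":-1,"x":0,"y":0,"z":0,"ax":0,"ay":0,"az":-7.1},
    {"fingers":-1,"x":0,"y":0,"z":0,"ax":0,"ay":0,"az":-7.1},
    {"fingers":-1,"x":0,"y":0,"z":0,"ax":0,"ay":0,"az":-7.1},
    {"fingers":-1,"x":0,"y":0,"z":0,"ax":0,"ay":0,"az":-7.1},
    {"fingers":-1,"x":0,"y":0,"z":0,"ax":0,"ay":0,"az":-7.1},
    {"fingers":-1,"x":0,"y":0,"z":0,"ax":0,"ay":0,"az":-7.1},
    {"fingers":-1,"x":0,"y":0,"z":0,"ax":0,"ay":0,"az":0}
  ]
}}

```text
clock: 1.77
tcp_pos: [0.3916, -0.4177, 0.3598]
orientation: [-2.357, -2.076, -0.0]
contact_force: [-0.6, 0.2, -0.6]
grip_width: -0.0002
gripper_force: 0.0
```

```bash
python3 -c "
from h import *
delta(MAG,[0,.22,.36],0);print(r.get_obs()['joints'].round(2))"
```

```text
clock 1.7667 infr [ -18.9 -460.6  359.8] F [-0.6  0.1 -0.6] w -0.2
 turn deg [-0.04 -0.04  0.15] | shift now-axes mm [6.805e+02 2.070e+01 3.000e-01] | target-axes [ 6.806e+02  1.890e+01 -2.000e-01]
[ 0.91  0.24 -0.24  1.65  0.06  1.26  0.53]
```

>>> {"op": "arm_command", "data": {
  "rows": [
    {"fingers":-1,"x":0.039,"y":0.002,"z":0,"ax":0,"ay":0,"az":0},
    {"fingers":-1,"x":0.04,"y":0.002,"z":0,"ax":0,"ay":0,"az":0},
    {"fingers":-1,"x":0.04,"y":0.002,"z":0,"ax":0,"ay":0,"az":0},
    {"fingers":-1,"x":0.04,"y":0.002,"z":0,"ax":0,"ay":0,"az":0},
    {"fingers":-1,"x":0.04,"y":0.002,"z":0,"ax":0,"ay":0,"az":0},
    {"fingers":-1,"x":0.04,"y":0.002,"z":0,"ax":0,"ay":0,"az":0},
    {"fingers":-1,"x":0.04,"y":0.002,"z":0,"ax":0,"ay":0,"az":0},
    {"fingers":-1,"x":0.04,"y":0.002,"z":0,"ax":0,"ay":0,"az":0},
    {"fingers":-1,"x":0.04,"y":0.002,"z":0,"ax":0,"ay":0,"az":0},
    {"fingers":-1,"x":0.04,"y":0.002,"z":0,"ax":0,"ay":0,"az":0}
  ]
}}

```text
clock: 2.6
tcp_pos: [0.4634, -0.023, 0.3604]
orientation: [2.366, 2.066, -0.0]
contact_force: [0.9, 0.3, 0.3]
grip_width: -0.0002
gripper_force: 0.0
```

>>> {"op": "arm_command", "data": {
  "rows": [
    {"fingers":-1,"x":0.04,"y":0,"z":0,"ax":0,"ay":0,"az":0},
    {"fingers":-1,"x":0.04,"y":0,"z":0,"ax":0,"ay":0,"az":0},
    {"fingers":-1,"x":0.04,"y":0,"z":0,"ax":0,"ay":0,"az":0},
    {"fingers":-1,"x":0.04,"y":0,"z":0,"ax":0,"ay":0,"az":0},
    {"fingers":-1,"x":0.04,"y":0,"z":0,"ax":0,"ay":0,"az":0},
    {"fingers":-1,"x":0.04,"y":0,"z":0,"ax":0,"ay":0,"az":0},
    {"fingers":-1,"x":0.04,"y":0,"z":0,"ax":0,"ay":0,"az":0},
    {"fingers":-1,"x":0,"y":0,"z":0,"ax":0,"ay":-7,"az":0},
    {"fingers":-1,"x":0,"y":0,"z":0,"ax":0,"ay":-7,"az":0},
    {"fingers":-1,"x":0,"y":0,"z":0,"ax":0,"ay":-7,"az":0}
  ]
}}

```text
clock: 3.43
tcp_pos: [0.5005, 0.2532, 0.361]
orientation: [2.16, 1.885, -0.403]
contact_force: [0.4, -1.1, -0.5]
grip_width: -0.0
gripper_force: 0.0
```

```bash
python3 - <<'E'
from h import *
delta(MAG,[0,.20,.104],-30);print(r.get_obs()['joints'].round(2))
f=grab('wrist','w1');print(f['world_from_camera'].round(3).tolist())
E
```

```text
clock 3.4333 infr [  2.7 218.8 361. ] F [ 0.5 -1.  -0.5] w -0.0
 turn deg [ 0.04 -8.69 -0.4 ] | shift now-axes mm [ 75.9  -3.6 246.2] | target-axes [112.2  -2.7 231.9]
[-0.21  0.42 -0.71  1.52  0.46  1.63 -1.1 ]
[[0.991, -0.11, -0.079, 0.515], [-0.135, -0.789, -0.6, 0.361], [0.004, 0.605, -0.796, 0.451], [0.0, 0.0, 0.0, 1.0]]
```

View pics/w1.png

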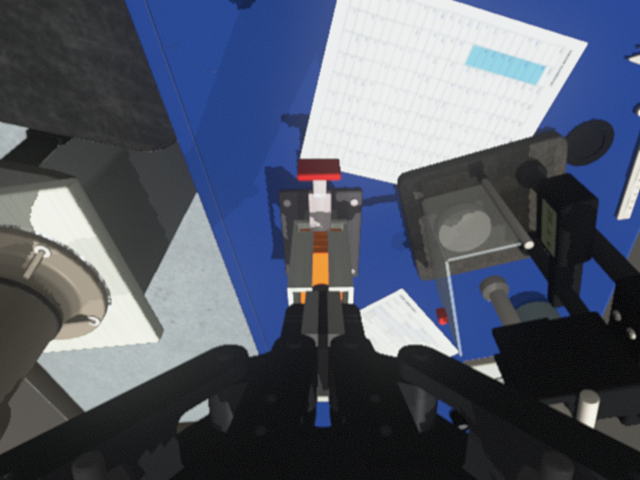

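The wrist view shows the red paddle at (318,168), with the magazine on axis at (320,270) and the guard well to the right at (455,300). I'll check the paddle against depth as the lean and descent follow.

>>> {"op": "arm_command", "data": {
  "rows": [
    {"fingers":-1,"x":0,"y":0,"z":0,"ax":0,"ay":-4.5,"az":0},
    {"fingers":-1,"x":0,"y":0,"z":0,"ax":0,"ay":-4.5,"az":0},
    {"fingers":-1,"x":0.014,"y":0,"z":0.029,"ax":0,"ay":0,"az":0},
    {"fingers":-1,"x":0.014,"y":0,"z":0.029,"ax":0,"ay":0,"az":0},
    {"fingers":-1,"x":0.014,"y":0,"z":0.029,"ax":0,"ay":0,"az":0},
    {"fingers":-1,"x":0.014,"y":0,"z":0.029,"ax":0,"ay":0,"az":0},
    {"fingers":-1,"x":0.014,"y":-0.001,"z":0.029,"ax":0,"ay":0,"az":0},
    {"fingers":-1,"x":0.014,"y":-0.001,"z":0.029,"ax":0,"ay":0,"az":0},
    {"fingers":-1,"x":0.014,"y":-0.001,"z":0.02,"ax":0,"ay":0,"az":0},
    {"fingers":-1,"x":0,"y":0,"z":0,"ax":0,"ay":0,"az":0}
  ]
}}

```text
clock: 4.32
tcp_pos: [0.4935, 0.2387, 0.1386]
orientation: [2.064, 1.807, -0.563]
contact_force: [-0.4, -0.3, 0.1]
grip_width: 0.0001
gripper_force: 0.0
```

```bash
python3 - <<'E'
from h import *
delta(MAG,[0,.20,.104],-30)
f=load('w1');P=pts(f);L=fr(MAG).inv().apply(P.reshape(-1,3)-MAG[0]).reshape(P.shape);I=f['frame'].astype(int)
red=(I[...,0]>80)&(I[...,1]<.35*I[...,0])&(I[...,2]<.35*I[...,0])&(np.abs(L[...,0])<.05)&(L[...,1]>.1)&(L[...,1]<.2)
print(np.percentile(L[red],[3,50,97],axis=0).round(4).tolist())
for lo,hi in ((.17,.187),(.006,.014)):
  k=(np.abs(L[...,0])<.058)&(np.abs(L[...,1])<.08)&(L[...,2]>lo)&(L[...,2]<hi)
  print(k.sum(),np.percentile(L[k],[2,98],axis=0).round(4).tolist())
E
```

```text
clock 4.3167 infr [ -2.3 203.5 138.6] F [-0.4 -0.4  0.1] w 0.1
 turn deg [-0.39  0.25 -0.1 ] | shift now-axes mm [14.4  2.5 31.6] | target-axes [14.3  2.3 31.7]
[[-0.0199, 0.1455, 0.1052], [-0.0013, 0.1487, 0.1067], [0.0184, 0.1509, 0.1083]]
651 [[-0.0314, 0.0477, 0.1704], [0.0312, 0.0695, 0.1808]]
2633 [[-0.0535, -0.0579, 0.0073], [0.0542, 0.0761, 0.0127]]
```

>>> {"op": "arm_command", "data": {
  "rows": [
    {"fingers":-1,"x":0.007,"y":0.001,"z":0.016,"ax":0,"ay":0,"az":0},
    {"fingers":-1,"x":0.007,"y":0.001,"z":0.016,"ax":0,"ay":0,"az":0},
    {"fingers":-1,"x":0,"y":0,"z":0,"ax":0,"ay":0,"az":0},
    {"fingers":-1,"x":-0.0087,"y":0,"z":0.005,"ax":0,"ay":0,"az":0},
    {"fingers":-1,"x":-0.0087,"y":0,"z":0.005,"ax":0,"ay":0,"az":0},
    {"fingers":-1,"x":-0.0043,"y":0,"z":0.0025,"ax":0,"ay":0,"az":0},
    {"fingers":-1,"x":-0.0043,"y":0,"z":0.0025,"ax":0,"ay":0,"az":0},
    {"fingers":-1,"x":-0.0043,"y":0,"z":0.0025,"ax":0,"ay":0,"az":0},
    {"fingers":-1,"x":-0.0043,"y":0,"z":0.0025,"ax":0,"ay":0,"az":0},
    {"fingers":-1,"x":0,"y":0,"z":0,"ax":0,"ay":0,"az":0}
  ]
}}

```text
clock: 5.15
tcp_pos: [0.4925, 0.1988, 0.1095]
orientation: [2.064, 1.811, -0.546]
contact_force: [1.1, 3.4, 1.4]
grip_width: 0.0
gripper_force: 1.8
```

```bash
python3 -c "
from h import *
delta(MAG,[0,.127,.104],-30)"
```

```text
clock 5.15 infr [  1.9 163.8 109.5] F [0.6 3.5 1.4] w 0.0
 turn deg [ 0.07 -0.25 -0.1 ] | shift now-axes mm [-29.3  -1.8  23. ] | target-axes [-29.2  -1.9  23.1]
```

The tool is in contact at 3.5 N, so now I'll press.

>>> {"op": "arm_command", "data": {
  "rows": [
    {"fingers":-1,"x":-0.0035,"y":0,"z":0.002,"ax":0,"ay":0,"az":0},
    {"fingers":-1,"x":-0.0035,"y":0,"z":0.002,"ax":0,"ay":0,"az":0},
    {"fingers":-1,"x":-0.0035,"y":0,"z":0.002,"ax":0,"ay":0,"az":0},
    {"fingers":-1,"x":-0.0035,"y":0,"z":0.002,"ax":0,"ay":0,"az":0},
    {"fingers":-1,"x":-0.0035,"y":0,"z":0.002,"ax":0,"ay":0,"az":0},
    {"fingers":-1,"x":-0.0035,"y":0,"z":0.002,"ax":0,"ay":0,"az":0},
    {"fingers":-1,"x":-0.0035,"y":0,"z":0.002,"ax":0,"ay":0,"az":0},
    {"fingers":-1,"x":-0.0035,"y":0,"z":0.002,"ax":0,"ay":0,"az":0},
    {"fingers":-1,"x":0,"y":0,"z":0,"ax":0,"ay":0,"az":0}
  ]
}}

```text
clock: 5.9
tcp_pos: [0.4888, 0.1691, 0.1095]
orientation: [2.065, 1.814, -0.542]
contact_force: [2.1, 8.2, 1.3]
grip_width: 0.0
gripper_force: 4.3
```

```bash
python3 -c "
from h import *
delta(MAG,[0,.123,.108],-30)"
```

```text
clock 5.9 infr [  2.  133.8 109.5] F [1.1 8.4 1.3] w 0.0
 turn deg [ 0.16 -0.46 -0.04] | shift now-axes mm [-8.7 -2.   6.7] | target-axes [-8.6 -2.   6.7]
```

>>> {"op": "arm_command", "data": {
  "rows": [
    {"fingers":-1,"x":-0.0026,"y":0,"z":0.0015,"ax":0,"ay":0,"az":0},
    {"fingers":-1,"x":-0.0026,"y":0,"z":0.0015,"ax":0,"ay":0,"az":0},
    {"fingers":-1,"x":-0.0026,"y":0,"z":0.0015,"ax":0,"ay":0,"az":0},
    {"fingers":-1,"x":0,"y":0,"z":0,"ax":0,"ay":0,"az":0}
  ]
}}

```text
clock: 6.23
tcp_pos: [0.488, 0.1621, 0.1096]
orientation: [2.065, 1.817, -0.537]
contact_force: [2.7, 12.3, 0.8]
grip_width: 0.0001
gripper_force: 6.4
```

```bash
python3 -c "
from h import *
delta(MAG,[0,.123,.108],-30)"
```

```text
clock 6.2333 infr [  2.1 126.8 109.6] F [ 1.1 12.5  0.8] w 0.1
 turn deg [ 0.24 -0.66  0.01] | shift now-axes mm [-2.5 -2.1  3.3] | target-axes [-2.5 -2.1  3.3]
```

>>> {"op": "arm_command", "data": {
  "rows": [
    {"fingers":-1,"x":-0.0026,"y":0,"z":0.0015,"ax":0,"ay":0,"az":0},
    {"fingers":-1,"x":-0.0017,"y":0,"z":0.001,"ax":0,"ay":0,"az":0},
    {"fingers":-1,"x":0,"y":0,"z":0,"ax":0,"ay":0,"az":0},
    {"fingers":-1,"x":0,"y":0,"z":0,"ax":0,"ay":0,"az":0}
  ]
}}

```text
clock: 6.57
tcp_pos: [0.4879, 0.1618, 0.1098]
orientation: [2.067, 1.824, -0.528]
contact_force: [3.1, 21.9, 2.6]
grip_width: -0.0001
gripper_force: 11.1
```

```bash
python3 -c "
from h import *
delta(MAG,[0,.20,.108],-30)
for n in ('scene','side'):
    f=grab(n,n+'1');P=pts(f);L=fr(MAG).inv().apply(P.reshape(-1,3)-MAG[0]).reshape(P.shape);I=f['frame'].astype(int)
    o=(I[...,0]>100)&(I[...,1]>.3*I[...,0])&(I[...,1]<.75*I[...,0])&(I[...,2]<.35*I[...,0])&(np.abs(L[...,0])<.04)&(L[...,1]<-.072)&(L[...,1]>-.15)&(L[...,2]>.05)&(L[...,2]<.1)
    print(o.sum(),np.percentile(L[o],[2,50,98],axis=0).round(4).tolist() if o.any() else '')
"
```

```text
clock 6.5667 infr [  2.1 126.5 109.8] F [ 0.2 22.1  2.6] w -0.1
 turn deg [ 0.39 -1.12  0.14] | shift now-axes mm [ 65.2  -1.7 -33.9] | target-axes [ 64.5  -2.1 -35.2]
315 [[-0.0241, -0.0992, 0.0741], [-0.0044, -0.0889, 0.0822], [0.0232, -0.0724, 0.0846]]
308 [[-0.023, -0.0996, 0.0716], [-0.0, -0.0905, 0.0819], [0.0251, -0.0727, 0.085]]
```

The ejector is at its hard stop (22 N), and the plate's end stands out at y = -99.5 mm, as expected. I'll retreat and swing round to the gate.

>>> {"op": "arm_command", "data": {
  "rows": [
    {"fingers":-1,"x":0.026,"y":0,"z":-0.015,"ax":0,"ay":0,"az":0},
    {"fingers":-1,"x":0.034,"y":0,"z":-0.02,"ax":0,"ay":0,"az":0},
    {"fingers":-1,"x":-0.02,"y":0,"z":-0.034,"ax":0,"ay":0,"az":0},
    {"fingers":-1,"x":-0.02,"y":0,"z":-0.034,"ax":0,"ay":0,"az":0},
    {"fingers":-1,"x":-0.02,"y":0,"z":-0.034,"ax":0,"ay":0,"az":0},
    {"fingers":-1,"x":-0.02,"y":0,"z":-0.034,"ax":0,"ay":0,"az":0},
    {"fingers":-1,"x":-0.02,"y":0,"z":-0.034,"ax":0,"ay":0,"az":0},
    {"fingers":-1,"x":-0.02,"y":0,"z":-0.034,"ax":0,"ay":0,"az":0},
    {"fingers":-1,"x":-0.02,"y":0,"z":-0.034,"ax":0,"ay":0,"az":0},
    {"fingers":-1,"x":0,"y":0,"z":0,"ax":0,"ay":7,"az":0}
  ]
}}

```text
clock: 7.5
tcp_pos: [0.494, 0.2224, 0.3907]
orientation: [2.134, 1.882, -0.427]
contact_force: [-0.6, 0.5, -0.2]
grip_width: 0.0
gripper_force: 0.0
```

>>> {"op": "arm_command", "data": {
  "rows": [
    {"fingers":1,"x":0,"y":0,"z":0,"ax":0,"ay":7,"az":0},
    {"fingers":1,"x":0,"y":0,"z":0,"ax":0,"ay":7,"az":0},
    {"fingers":1,"x":0,"y":0,"z":0,"ax":0,"ay":7,"az":0},
    {"fingers":1,"x":0,"y":0,"z":0,"ax":0,"ay":2,"az":0},
    {"fingers":1,"x":-0.04,"y":0,"z":0,"ax":0,"ay":0,"az":0},
    {"fingers":1,"x":-0.04,"y":0,"z":0,"ax":0,"ay":0,"az":0},
    {"fingers":1,"x":-0.04,"y":0,"z":0,"ax":0,"ay":0,"az":0},
    {"fingers":1,"x":-0.04,"y":0,"z":0,"ax":0,"ay":0,"az":0},
    {"fingers":1,"x":-0.04,"y":0,"z":0,"ax":0,"ay":0,"az":0},
    {"fingers":1,"x":-0.04,"y":0,"z":0,"ax":0,"ay":0,"az":0}
  ]
}}

```text
clock: 8.33
tcp_pos: [0.4621, -0.0217, 0.3854]
orientation: [2.361, 2.071, -0.0]
contact_force: [1.1, -0.0, -0.2]
grip_width: 0.0856
gripper_force: 0.0
```

```bash
python3 -c "
from h import *
delta(MAG,[0,-.24,.35],35);print(r.get_obs()['joints'].round(2))"
```

```text
clock 8.3333 infr [ 1.000e-01 -5.880e+01  3.854e+02] F [ 1.1  0.1 -0.2] w 85.6
 turn deg [ 0.06 35.05 -0.09] | shift now-axes mm [-181.2    0.2   35.5] | target-axes [-1.687e+02 -1.000e-01 -7.500e+01]
[ 0.48  0.05 -0.59  1.82  0.03  1.28 -0.24]
```

>>> {"op": "arm_command", "data": {
  "rows": [
    {"fingers":1,"x":-0.04,"y":0,"z":0.007,"ax":0,"ay":0,"az":0},
    {"fingers":1,"x":-0.04,"y":0,"z":0.007,"ax":0,"ay":0,"az":0},
    {"fingers":1,"x":-0.04,"y":0,"z":0.007,"ax":0,"ay":0,"az":0},
    {"fingers":1,"x":-0.04,"y":0,"z":0.007,"ax":0,"ay":0,"az":0},
    {"fingers":1,"x":-0.02,"y":0,"z":0.007,"ax":0,"ay":0,"az":0},
    {"fingers":1,"x":0,"y":0,"z":0,"ax":0,"ay":7,"az":0},
    {"fingers":1,"x":0,"y":0,"z":0,"ax":0,"ay":7,"az":0},
    {"fingers":1,"x":0,"y":0,"z":0,"ax":0,"ay":7,"az":0},
    {"fingers":1,"x":0,"y":0,"z":0,"ax":0,"ay":7,"az":0},
    {"fingers":1,"x":0,"y":0,"z":0,"ax":0,"ay":7,"az":0}
  ]
}}

```text
clock: 9.17
tcp_pos: [0.4398, -0.1988, 0.3512]
orientation: [-2.004, -1.758, -0.64]
contact_force: [-0.8, 0.5, -0.1]
grip_width: 0.0851
gripper_force: 0.0
```

```bash
python3 - <<'E'
from h import *
delta(MAG,[0,-.13,.085],35);print(r.get_obs()['joints'].round(2))
for n in ('scene','side','wrist'):
    f=grab(n,n+'2');P=pts(f);L=fr(MAG).inv().apply(P.reshape(-1,3)-MAG[0]).reshape(P.shape);I=f['frame'].astype(int)
    o=(I[...,0]>100)&(I[...,1]>.3*I[...,0])&(I[...,1]<.75*I[...,0])&(I[...,2]<.35*I[...,0])&(np.abs(L[...,0])<.04)&(L[...,1]<-.072)&(L[...,1]>-.15)&(L[...,2]>.05)&(L[...,2]<.1)
    print(n,o.sum(),np.percentile(L[o],[2,50,98],axis=0).round(4).tolist() if o.any() else '')
    t=o&(L[...,2]>.079)
    if t.sum()>30: print(cv2.minAreaRect((L[t][:,:2]*1000).astype(np.float32)))
E
```

```text
clock 9.1667 infr [   0.8 -237.3  351.2] F [-0.8  0.4 -0.1] w 85.1
 turn deg [ 0.21 -0.26 -0.03] | shift now-axes mm [-66.1  -1.8 279.3] | target-axes [-64.8  -0.8 279.6]
[ 0.91  0.27 -0.35  1.76 -0.47  1.42  0.57]
scene 314 [[-0.0243, -0.0998, 0.0743], [-0.0044, -0.0891, 0.0822], [0.0239, -0.0728, 0.0842]]
((0.739715576171875, -86.37271118164062), (51.992042541503906, 28.480764389038086), 0.12666642665863037)
side 315 [[-0.0231, -0.0994, 0.0713], [0.0006, -0.0904, 0.082], [0.0252, -0.0729, 0.0852]]
((1.0661354064941406, -85.95946502685547), (27.879785537719727, 49.71247482299805), 89.88909912109375)
wrist 996 [[-0.0227, -0.0989, 0.0756], [0.0009, -0.0865, 0.082], [0.0247, -0.0726, 0.0836]]
((1.493398666381836, -85.78319549560547), (48.808082580566406, 27.4847412109375), 0.2940375506877899)
```

View pics/wrist2.png

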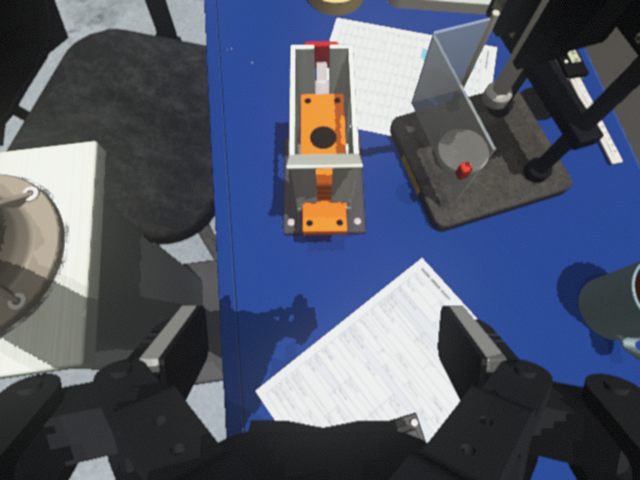

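The plate protrudes squarely: in the image it's at (325,218), which gives a centre at x≈+1 mm, end at y=-100 mm and top at 82 mm. The lip is at (323,160). I'll go to a pre-grasp 40 mm short of it.

>>> {"op": "arm_command", "data": {
  "rows": [
    {"fingers":1,"x":-0.0087,"y":0,"z":0.0354,"ax":0,"ay":0,"az":0},
    {"fingers":1,"x":-0.0087,"y":0,"z":0.0354,"ax":0,"ay":0,"az":0},
    {"fingers":1,"x":-0.0087,"y":0,"z":0.0354,"ax":0,"ay":0,"az":0},
    {"fingers":1,"x":-0.0087,"y":0,"z":0.0354,"ax":0,"ay":0,"az":0},
    {"fingers":1,"x":-0.0087,"y":0,"z":0.0354,"ax":0,"ay":0,"az":0},
    {"fingers":1,"x":-0.0087,"y":0,"z":0.0354,"ax":0,"ay":0,"az":0},
    {"fingers":1,"x":-0.0087,"y":0,"z":0.0354,"ax":0,"ay":0,"az":0},
    {"fingers":1,"x":-0.0087,"y":0,"z":0.0354,"ax":0,"ay":0,"az":0},
    {"fingers":1,"x":0,"y":0,"z":0,"ax":0,"ay":0,"az":0}
  ]
}}

```text
clock: 10.07
tcp_pos: [0.451, -0.0885, 0.0752]
orientation: [-1.996, -1.761, -0.626]
contact_force: [-1.0, 1.1, 0.8]
grip_width: 0.0853
gripper_force: 0.0
```

```bash
python3 - <<'E'
from h import *
delta(MAG,[.001,-.091,.080],35);print(r.get_obs()['joints'].round(2))
E
```

```text
clock 10.0667 infr [  -2.4 -126.4   75.2] F [-1.1  1.   0.8] w 85.3
 turn deg [-0.47 -0.14  0.09] | shift now-axes mm [31.7  3.5 16.5] | target-axes [31.8  3.4 16.4]
[ 0.77  0.59 -0.43  2.09 -0.53  0.76  0.7 ]
```

>>> {"op": "arm_command", "data": {
  "rows": [
    {"fingers":1,"x":0.004,"y":0.003,"z":-0.002,"ax":-0.4,"ay":0,"az":0},
    {"fingers":1,"x":0.009,"y":0,"z":0.006,"ax":0,"ay":0,"az":0},
    {"fingers":1,"x":0.009,"y":0,"z":0.006,"ax":0,"ay":0,"az":0},
    {"fingers":1,"x":0.009,"y":0,"z":0.006,"ax":0,"ay":0,"az":0},
    {"fingers":1,"x":0,"y":0,"z":0,"ax":0,"ay":0,"az":0}
  ]
}}

```text
clock: 10.48
tcp_pos: [0.4618, -0.0572, 0.0847]
orientation: [-2.007, -1.764, -0.641]
contact_force: [0.1, 0.7, 0.1]
grip_width: 0.0856
gripper_force: 0.0
```

```bash
python3 - <<'E'
from h import *
delta(MAG,[.001,-.091,.080],35)
grab('scene','s3');f=grab('side','d3');w=grab('wrist','w3')
a=load('s3')['frame'][190:340,200:400];b=f['frame'][190:340,190:390]
top=np.hstack([cv2.resize(x,None,fx=2,fy=2,interpolation=2) for x in (a,b)])
cv2.imwrite('pics/c3.png',np.vstack([top,cv2.resize(w['frame'][150:390,160:480],(400,300)).repeat(2,1)[:, :800]])[:,:,::-1])
E
```

```text
clock 10.4833 infr [  4.4 -94.   84.7] F [0.  0.8 0.1] w 85.6
 turn deg [ 0.45 -0.01  0.18] | shift now-axes mm [-0.2 -3.4  5.6] | target-axes [-0.2 -3.4  5.6]
```

View pics/c3.png

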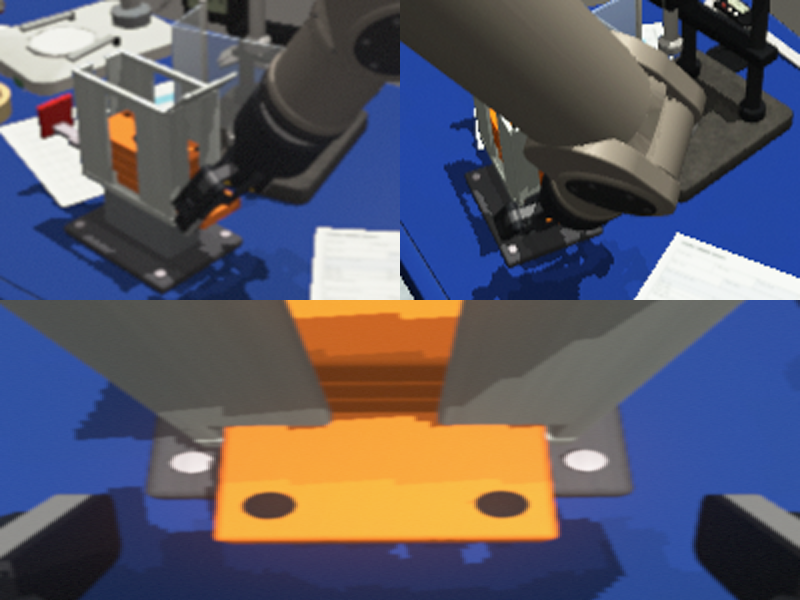

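The wrist strip shows the plate between the open fingers, with the fingers' middle about 3 mm to the right of the plate's, which matches the numbers. I'll correct that and close.

>>> {"op": "arm_command", "data": {
  "rows": [
    {"fingers":1,"x":0,"y":-0.0034,"z":0.005,"ax":0,"ay":0,"az":0},
    {"fingers":1,"x":0,"y":0,"z":0,"ax":0,"ay":0,"az":0},
    {"fingers":0,"x":0,"y":0,"z":0,"ax":0,"ay":0,"az":0},
    {"fingers":-0.5,"x":0,"y":0,"z":0,"ax":0,"ay":0,"az":0},
    {"fingers":-0.5,"x":0,"y":0,"z":0,"ax":0,"ay":0,"az":0},
    {"fingers":-1,"x":0,"y":0,"z":0,"ax":0,"ay":0,"az":0},
    {"fingers":-1,"x":0,"y":0,"z":0,"ax":0,"ay":0,"az":0},
    {"fingers":-1,"x":0,"y":0,"z":0,"ax":0,"ay":0,"az":0},
    {"fingers":-1,"x":0,"y":0,"z":0,"ax":0,"ay":0,"az":0}
  ],
  "grip_force": 60
}}

```text
clock: 11.38
tcp_pos: [0.4584, -0.0569, 0.079]
orientation: [-2.011, -1.76, -0.64]
contact_force: [-1.8, -2.1, 5.0]
grip_width: 0.0487
gripper_force: 61.5
```

```bash
python3 - <<'E'
from h import *
delta(MAG,[.001,-.191,.0815],35)
grab('wrist','w4')
E
```

```text
clock 11.3833 infr [  1.  -94.1  79. ] F [-1.5 -2.3  5. ] w 48.7
 turn deg [ 0.48  0.01 -0.09] | shift now-axes mm [-77.9   0.6 -57.6] | target-axes [-77.9   0.  -57.6]
```

View pics/w4.png

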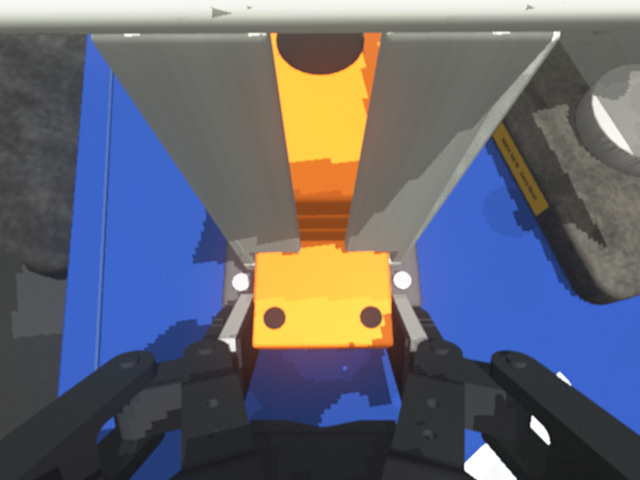

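The plate is gripped at its protruding end, with the pads on either side at (235,320) and (408,320), the width at 48.7 mm and the force at 60 N. Now I'll draw it straight out along -y.

>>> {"op": "arm_command", "data": {
  "rows": [
    {"fingers":-1,"x":-0.0038,"y":0,"z":-0.0033,"ax":0,"ay":0,"az":0},
    {"fingers":-1,"x":-0.0082,"y":0,"z":-0.0057,"ax":0,"ay":0,"az":0},
    {"fingers":-1,"x":-0.0082,"y":0,"z":-0.0057,"ax":0,"ay":0,"az":0},
    {"fingers":-1,"x":-0.0082,"y":0,"z":-0.0057,"ax":0,"ay":0,"az":0},
    {"fingers":-1,"x":-0.0082,"y":0,"z":-0.0057,"ax":0,"ay":0,"az":0},
    {"fingers":-1,"x":-0.0082,"y":0,"z":-0.0057,"ax":0,"ay":0,"az":0},
    {"fingers":-1,"x":0,"y":0,"z":0,"ax":0,"ay":0,"az":0}
  ]
}}

```text
clock: 12.02
tcp_pos: [0.4504, -0.1129, 0.0787]
orientation: [-2.013, -1.758, -0.639]
contact_force: [-3.0, -2.0, 1.6]
grip_width: 0.0488
gripper_force: 64.5
```

```bash
python3 - <<'E'
from h import *
delta(MAG,[.001,-.210,.081],35)
E
```

```text
clock 12.0167 infr [   0.2 -150.7   78.7] F [-2.7 -2.4  1.6] w 48.8
 turn deg [ 0.47  0.04 -0.17] | shift now-axes mm [-47.3   1.2 -35.9] | target-axes [-47.3   0.8 -35.9]
```

>>> {"op": "arm_command", "data": {
  "rows": [
    {"fingers":-1,"x":-0.0068,"y":0,"z":-0.0049,"ax":0,"ay":0,"az":0},
    {"fingers":-1,"x":-0.0068,"y":0,"z":-0.0049,"ax":0,"ay":0,"az":0},
    {"fingers":-1,"x":-0.0068,"y":0,"z":-0.0049,"ax":0,"ay":0,"az":0},
    {"fingers":-1,"x":-0.0068,"y":0,"z":-0.0049,"ax":0,"ay":0,"az":0},
    {"fingers":-1,"x":-0.0068,"y":0,"z":-0.0049,"ax":0,"ay":0,"az":0},
    {"fingers":-1,"x":-0.0068,"y":0,"z":-0.0049,"ax":0,"ay":0,"az":0},
    {"fingers":-1,"x":-0.0068,"y":0,"z":-0.0049,"ax":0,"ay":0,"az":0},
    {"fingers":-1,"x":0,"y":0,"z":0,"ax":0,"ay":0,"az":0},
    {"fingers":-1,"x":0,"y":0,"z":0,"ax":0,"ay":0,"az":0},
    {"fingers":-1,"x":0,"y":0,"z":0,"ax":0,"ay":0,"az":0}
  ]
}}

```text
clock: 12.85
tcp_pos: [0.443, -0.1687, 0.0799]
orientation: [-2.01, -1.76, -0.64]
contact_force: [-0.1, 1.4, -0.7]
grip_width: 0.0483
gripper_force: 64.1
```

```bash
cat >> h.py <<'E'
def orange(f,F,lo,hi):
    P=pts(f);L=fr(F).inv().apply(P.reshape(-1,3)-F[0]).reshape(P.shape);I=f['frame'].astype(int)
    o=(I[...,0]>90)&(I[...,1]>.3*I[...,0])&(I[...,1]<.8*I[...,0])&(I[...,2]<.4*I[...,0])&(f['depth']>0)
    return L[o&(L>np.array(lo)).all(-1)&(L<np.array(hi)).all(-1)]
E
python3 - <<'E'
from h import *
delta(MAG,[.001,-.210,.200],35)
for n in ('scene','side','wrist'):
    f=grab(n,n+'5')
    for t,lo,hi in (('stack',[-.04,-.07,.05],[.04,.08,.2]),('plate',[-.06,-.26,.03],[.06,-.075,.13])):
        L=orange(f,MAG,lo,hi)
        if len(L)>20:
            print(n,t,len(L),np.percentile(L,[2,50,98],axis=0).round(4).tolist())
            if t=='plate':
                q=L[abs(L[:,2]-np.median(L[:,2]))<.01]; A=np.c_[q[:,:2],np.ones(len(q))]; print('slopes',np.linalg.lstsq(A,q[:,2],rcond=None)[0].round(3),cv2.minAreaRect((q[:,:2]*1000).astype(np.float32)))
E
```

```text
clock 12.85 infr [   0.  -207.    79.9] F [-0.3  1.4 -0.7] w 48.3
 turn deg [ 0.44 -0.02 -0.06] | shift now-axes mm [  66.5    1.6 -100. ] | target-axes [  66.4    1.  -100.1]
scene stack 479 [[-0.0263, -0.0611, 0.0749], [-0.0109, 0.0098, 0.1048], [0.0211, 0.0561, 0.1087]]
scene plate 855 [[-0.0258, -0.184, 0.0746], [-0.0103, -0.1347, 0.0831], [0.022, -0.0941, 0.0853]]
slopes [ 0.065 -0.006  0.082] ((-0.9265956878662109, -140.0231475830078), (96.93087005615234, 52.5110969543457), 89.77293395996094)
side plate 256 [[-0.025, -0.1879, 0.0749], [-0.0201, -0.1497, 0.0829], [-0.0096, -0.1028, 0.0862]]
slopes [ 0.177 -0.017  0.083] ((-16.301301956176758, -143.67005920410156), (17.726045608520508, 93.86652374267578), 0.5198865532875061)
wrist stack 2254 [[-0.0221, -0.0618, 0.0716], [0.0008, -0.0606, 0.0782], [0.0232, -0.0594, 0.0908]]
wrist plate 30207 [[-0.0242, -0.2101, 0.0816], [-0.0006, -0.1685, 0.0828], [0.0233, -0.0947, 0.0841]]
slopes [ 0.001 -0.003  0.082] ((-0.5015373229980469, -150.87887573242188), (50.270198822021484, 120.62022399902344), 0.28181663155555725)
```

The stack dropped flat, with its top at about 107 mm (106 expected). The held plate is level, with its centre 56 mm ahead of the TCP. I'll lift, back off and turn it to the nest.

>>> {"op": "arm_command", "data": {
  "rows": [
    {"fingers":-1,"x":0.0025,"y":0,"z":-0.0385,"ax":0,"ay":0,"az":0},
    {"fingers":-1,"x":0.0025,"y":0,"z":-0.0385,"ax":0,"ay":0,"az":0},
    {"fingers":-1,"x":0.0025,"y":0,"z":-0.0385,"ax":0,"ay":0,"az":0},
    {"fingers":-1,"x":0,"y":0,"z":0,"ax":2.9,"ay":0,"az":-4.1},
    {"fingers":-1,"x":0,"y":0,"z":0,"ax":2.9,"ay":0,"az":-4.1},
    {"fingers":-1,"x":0,"y":0,"z":0,"ax":2.9,"ay":0,"az":-4.1},
    {"fingers":-1,"x":0,"y":0,"z":0,"ax":0,"ay":0,"az":0}
  ]
}}

```text
clock: 13.58
tcp_pos: [0.4359, -0.2275, 0.1792]
orientation: [-1.731, -1.984, -0.551]
contact_force: [0.9, 0.6, -0.4]
grip_width: 0.0487
gripper_force: 64.2
```

```bash
python3 - <<'E'
from h import *
delta(NEST,[0,-.095,.12],35)
print(r.get_obs()['joints'].round(2))
E
```

```text
clock 13.5833 infr [-43.  117.9 179.2] F [ 1.   0.4 -0.4] w 48.7
 turn deg [0.31 0.07 0.18] | shift now-axes mm [-208.6   42.7  -73.2] | target-axes [-208.4   43.   -73.6]
[ 0.89  0.54 -0.36  1.8  -0.3   1.24  0.84]
```

>>> {"op": "arm_command", "data": {
  "rows": [
    {"fingers":-1,"x":-0.0298,"y":0.0061,"z":-0.0105,"ax":0.3,"ay":0,"az":0.2},
    {"fingers":-1,"x":-0.0298,"y":0.0061,"z":-0.0105,"ax":0,"ay":0,"az":0},
    {"fingers":-1,"x":-0.0298,"y":0.0061,"z":-0.0105,"ax":0,"ay":0,"az":0},
    {"fingers":-1,"x":-0.0298,"y":0.0061,"z":-0.0105,"ax":0,"ay":0,"az":0},
    {"fingers":-1,"x":-0.0298,"y":0.0061,"z":-0.0105,"ax":0,"ay":0,"az":0},
    {"fingers":-1,"x":-0.0298,"y":0.0061,"z":-0.0105,"ax":0,"ay":0,"az":0},
    {"fingers":-1,"x":-0.0298,"y":0.0061,"z":-0.0105,"ax":0,"ay":0,"az":0},
    {"fingers":-1,"x":0,"y":0,"z":0,"ax":0,"ay":0,"az":0}
  ]
}}

```text
clock: 14.25
tcp_pos: [0.5029, -0.4392, 0.1157]
orientation: [-1.745, -1.969, -0.542]
contact_force: [-1.5, 0.3, -1.6]
grip_width: 0.0489
gripper_force: 64.1
```

```bash
python3 - <<'E'
from h import *
delta(NEST,[0,-.095,.06],35)
for n in ('scene','side','wrist'):
    f=grab(n,n+'6')
    L=orange(f,NEST,[-.06,-.2,.06],[.06,.08,.16])
    if len(L)>50:
        print(n,np.percentile(L,[2,50,98],axis=0).round(4).tolist(),cv2.minAreaRect((L[:,:2]*1000).astype(np.float32)))
    P=pts(f);L=fr(NEST).inv().apply(P.reshape(-1,3)-NEST[0])
    for lo,hi,t in ((.041,.049,'rail/stop'),(.032,.038,'bed'),(.004,.011,'foot')):
        m=(L[:,2]>lo)&(L[:,2]<hi)&(abs(L[:,0])<.06)&(abs(L[:,1])<.085)
        if m.sum()>20: print(n,t,m.sum(),np.percentile(L[m],[1,99],axis=0).round(4).tolist())
E
```

```text
clock 14.25 infr [  -4.9 -100.9  115.7] F [-1.5  0.5 -1.6] w 48.9
 turn deg [ 0.19  0.16 -0.77] | shift now-axes mm [-26.9   5.1  49.1] | target-axes [-27.1   4.9  49. ]
scene [[-0.0305, -0.0999, 0.1115], [-0.0121, -0.0461, 0.1186], [0.0178, 0.011, 0.1204]] ((-5.623445510864258, -45.56098175048828), (52.26364517211914, 119.13050079345703), 0.8475810885429382)
scene rail/stop 546 [[-0.0372, -0.0137, 0.0411], [0.0374, 0.0566, 0.0485]]
scene bed 1365 [[-0.0373, -0.0345, 0.0324], [0.0352, 0.0496, 0.0377]]
scene foot 858 [[-0.051, -0.0427, 0.0042], [0.045, 0.0661, 0.0108]]
side [[-0.0297, -0.098, 0.1118], [-0.01, -0.0513, 0.1196], [0.0181, 0.0138, 0.1224]] ((-5.075691223144531, -45.631675720214844), (127.44315338134766, 52.62664794921875), 88.2989501953125)
side rail/stop 347 [[-0.0367, -0.0127, 0.0412], [0.0331, 0.057, 0.0487]]
side bed 893 [[-0.0367, -0.0342, 0.0323], [0.0053, 0.0471, 0.0378]]
side foot 708 [[-0.0545, -0.0428, 0.0042], [0.0163, 0.0681, 0.0107]]
wrist [[-0.0277, -0.0998, 0.1194], [-0.0041, -0.0589, 0.1208], [0.0195, 0.0145, 0.122]] ((-3.970104217529297, -41.25201416015625), (119.20065307617188, 51.00636672973633), 89.8662338256836)
wrist rail/stop 427 [[0.0338, -0.0137, 0.0412], [0.0371, 0.0556, 0.0468]]
wrist bed 79 [[0.0356, -0.035, 0.033], [0.0373, -0.0144, 0.0364]]
wrist foot 1317 [[0.0407, -0.0426, 0.0052], [0.0501, 0.0639, 0.0109]]
```

View pics/wrist6.png

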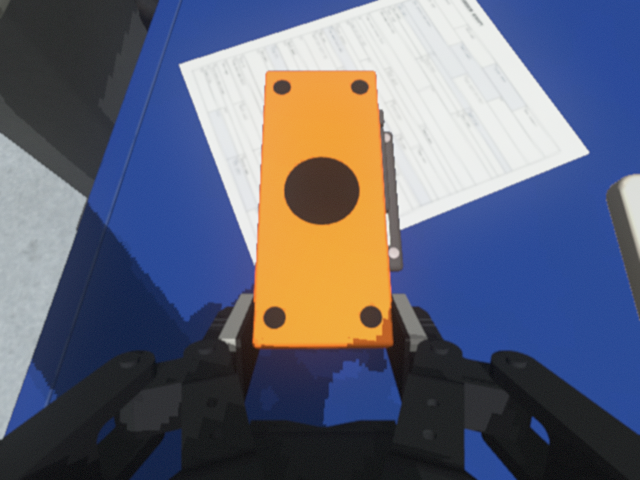

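The plate is held square, with the nest directly beneath it (its right rail shows at x≈392). Bed and rail extents confirm the nest pose to within 1 mm. I'll shift +5 mm in x and lower to 16 mm above the bed.

>>> {"op": "arm_command", "data": {
  "rows": [
    {"fingers":-1,"x":-0.009,"y":0.002,"z":0.016,"ax":0,"ay":0,"az":-0.6},
    {"fingers":-1,"x":-0.009,"y":0.002,"z":0.016,"ax":0,"ay":0,"az":0},
    {"fingers":-1,"x":-0.009,"y":0.001,"z":0.016,"ax":0,"ay":0,"az":0},
    {"fingers":-1,"x":0,"y":0,"z":0,"ax":0,"ay":0,"az":0},
    {"fingers":-1,"x":0,"y":0,"z":0,"ax":0,"ay":0,"az":0}
  ]
}}

```text
clock: 14.82
tcp_pos: [0.508, -0.4267, 0.065]
orientation: [-1.725, -1.983, -0.549]
contact_force: [0.4, -0.4, -1.0]
grip_width: 0.0486
gripper_force: 64.1
```

```bash
python3 - <<'E'
from h import *
delta(NEST,[0,-.092,.0465],35)
for n in ('scene','side','wrist'):
    f=grab(n,n+'7')
    L=orange(f,NEST,[-.06,-.2,.02],[.06,.08,.16])
    print(n,np.percentile(L,[2,50,98],axis=0).round(4).tolist(),cv2.minAreaRect((L[:,:2]*1000).astype(np.float32)))
    q=L[abs(L[:,2]-np.percentile(L[:,2],80))<.004];print(np.linalg.lstsq(np.c_[q[:,:2],np.ones(len(q))],q[:,2],rcond=None)[0].round(3))
E
```

```text
clock 14.8167 infr [  1.8 -89.2  65. ] F [ 0.4 -0.5 -1. ] w 48.6
 turn deg [ 0.04 -0.06  0.26] | shift now-axes mm [-12.9  -1.8  13.5] | target-axes [-12.9  -1.8  13.6]
scene [[-0.0248, -0.0888, 0.0604], [-0.0055, -0.0346, 0.0682], [0.0243, 0.0233, 0.0701]] ((1.2070789337158203, -29.182422637939453), (127.15933227539062, 55.82667922973633), 89.3831787109375)
[ 0.006 -0.002  0.068]
side [[-0.024, -0.0919, 0.0611], [-0.0057, -0.0488, 0.0688], [0.0243, 0.021, 0.0722]] ((0.53411865234375, -41.685157775878906), (132.44187927246094, 53.70295715332031), 88.78874206542969)
[-0.001 -0.005  0.069]
wrist [[-0.0223, -0.0943, 0.0678], [0.0015, -0.053, 0.0692], [0.0253, 0.0207, 0.0705]] ((0.7892303466796875, -33.6972770690918), (124.00537109375, 60.03108596801758), 89.6113052368164)
[-0.    -0.006  0.069]
```

>>> {"op": "arm_command", "data": {
  "rows": [
    {"fingers":-1,"x":-0.0045,"y":-0.001,"z":0.0064,"ax":0,"ay":0,"az":0},
    {"fingers":-1,"x":-0.0045,"y":0,"z":0.0064,"ax":0,"ay":0,"az":0},
    {"fingers":-1,"x":-0.0023,"y":0,"z":0.0033,"ax":0,"ay":0,"az":0},
    {"fingers":-1,"x":0,"y":0,"z":0,"ax":0,"ay":0,"az":0},
    {"fingers":-1,"x":0,"y":0,"z":0,"ax":0,"ay":0,"az":0}
  ]
}}

```text
clock: 15.38
tcp_pos: [0.5071, -0.4286, 0.0447]
orientation: [-1.727, -1.984, -0.548]
contact_force: [-0.4, -0.3, -0.8]
grip_width: 0.0485
gripper_force: 64.2
```

```bash
python3 - <<'E'
from h import *
delta(NEST,[0,-.071,.043],35)
for n in ('scene','side','wrist'):
    f=grab(n,n+'8')
    L=orange(f,NEST,[-.06,-.2,.02],[.06,.08,.16])
    print(n,np.percentile(L,[2,50,98],axis=0).round(4).tolist())
    q=L[abs(L[:,2]-np.percentile(L[:,2],80))<.004];print(np.linalg.lstsq(np.c_[q[:,:2],np.ones(len(q))],q[:,2],rcond=None)[0].round(3))
E
```

```text
clock 15.3833 infr [  0.7 -90.9  44.7] F [-0.5 -0.2 -0.8] w 48.5
 turn deg [0.08 0.03 0.23] | shift now-axes mm [15.3 -0.6 12.8] | target-axes [15.3 -0.7 12.8]
scene [[-0.0258, -0.0903, 0.0398], [-0.0055, -0.0372, 0.0478], [0.0235, 0.0216, 0.0499]]
[ 0.005 -0.003  0.048]
side [[-0.0252, -0.0936, 0.0392], [-0.009, -0.0533, 0.0476], [0.0225, 0.0199, 0.0509]]
[ 0.    -0.008  0.047]
wrist [[-0.0236, -0.0943, 0.0465], [0.0001, -0.0534, 0.0478], [0.0237, 0.0201, 0.049]]
[-0.002 -0.005  0.048]
```

The underside is about 1 mm over the bed, and the plate is centred and not touching. I'll slide it toward the stop.

>>> {"op": "arm_command", "data": {
  "rows": [
    {"fingers":-1,"x":0.0041,"y":0,"z":0.0029,"ax":0,"ay":0,"az":0},
    {"fingers":-1,"x":0.0041,"y":0,"z":0.0029,"ax":0,"ay":0,"az":0},
    {"fingers":-1,"x":0.0041,"y":0,"z":0.0029,"ax":0,"ay":0,"az":0},
    {"fingers":-1,"x":0.0025,"y":0,"z":0.0017,"ax":0,"ay":0,"az":0},
    {"fingers":-1,"x":0,"y":0,"z":0,"ax":0,"ay":0,"az":0}
  ]
}}

```text
clock: 15.95
tcp_pos: [0.505, -0.4094, 0.0453]
orientation: [-1.726, -1.985, -0.548]
contact_force: [1.1, 1.4, -0.5]
grip_width: 0.0483
gripper_force: 64.2
```

```bash
python3 - <<'E'
from h import *
delta(NEST,[0,-.071,.0435],35)
E
```

```text
clock 15.95 infr [  1.1 -71.6  45.3] F [ 1.2  1.3 -0.5] w 48.3
 turn deg [0.07 0.03 0.31] | shift now-axes mm [-0.5 -1.1  1.9] | target-axes [-0.5 -1.1  1.9]
```

>>> {"op": "arm_command", "data": {
  "rows": [
    {"fingers":-1,"x":-0.0006,"y":0,"z":0.0009,"ax":0,"ay":0,"az":0},
    {"fingers":-1,"x":0.0012,"y":0,"z":0.0009,"ax":0,"ay":0,"az":0},
    {"fingers":-1,"x":0.0012,"y":0,"z":0.0009,"ax":0,"ay":0,"az":0},
    {"fingers":-1,"x":0,"y":0,"z":0,"ax":0,"ay":0,"az":0},
    {"fingers":-1,"x":0,"y":0,"z":0,"ax":0,"ay":0,"az":0}
  ]
}}

```text
clock: 16.37
tcp_pos: [0.5046, -0.4088, 0.0442]
orientation: [-1.73, -1.985, -0.547]
contact_force: [0.6, -2.6, 0.9]
grip_width: 0.0487
gripper_force: 64.5
```

```bash
python3 - <<'E'
from h import *
delta(NEST,[0,-.071,.0435],35)
E
```

```text
clock 16.3667 infr [  0.8 -71.   44.2] F [ 0.2 -2.6  0.9] w 48.7
 turn deg [0.17 0.18 0.22] | shift now-axes mm [-0.4 -0.8  0.5] | target-axes [-0.4 -0.8  0.5]
```

>>> {"op": "arm_command", "data": {
  "rows": [
    {"fingers":-1,"x":0.0012,"y":0,"z":0.0009,"ax":0,"ay":0,"az":0},
    {"fingers":-1,"x":0.0012,"y":0,"z":0.0009,"ax":0,"ay":0,"az":0},
    {"fingers":-1,"x":0,"y":0,"z":0,"ax":0,"ay":0,"az":0},
    {"fingers":-1,"x":0,"y":0,"z":0,"ax":0,"ay":0,"az":0}
  ]
}}

```text
clock: 16.7
tcp_pos: [0.5043, -0.4087, 0.0442]
orientation: [-1.735, -1.988, -0.545]
contact_force: [1.4, -9.9, 1.5]
grip_width: 0.0486
gripper_force: 65.0
```

```bash
python3 - <<'E'
from h import *
delta(NEST,[0,-.071,.0435],35)
for n in ('scene','side','wrist'):
    f=grab(n,n+'9')
    L=orange(f,NEST,[-.06,-.2,.02],[.06,.08,.16])
    print(n,np.percentile(L,[1,50,99],axis=0).round(4).tolist())
E
```

```text
clock 16.7 infr [  0.5 -70.8  44.2] F [  0.1 -10.    1.5] w 48.6
 turn deg [0.27 0.48 0.14] | shift now-axes mm [-0.5 -0.5  0.5] | target-axes [-0.6 -0.5  0.5]
scene [[-0.0259, -0.0722, 0.0393], [-0.0048, -0.017, 0.0474], [0.0247, 0.0438, 0.0498]]
side [[-0.0254, -0.0791, 0.0381], [-0.006, -0.0261, 0.0472], [0.0234, 0.0433, 0.0789]]
wrist [[-0.0242, -0.0748, 0.0455], [-0.0004, -0.0329, 0.0471], [0.0239, 0.0424, 0.0485]]
```

The plate is hard against the stop: 10 N with no further motion, and its end is at 44–45 mm. I'll seat it down and release.

>>> {"op": "arm_command", "data": {
  "rows": [
    {"fingers":-1,"x":-0.0008,"y":0,"z":0.0012,"ax":0,"ay":0,"az":0},
    {"fingers":-1,"x":0,"y":0,"z":0,"ax":0,"ay":0,"az":0},
    {"fingers":-1,"x":0,"y":0,"z":0,"ax":0,"ay":0,"az":0}
  ]
}}

```text
clock: 17.1
tcp_pos: [0.5043, -0.4087, 0.0441]
orientation: [-1.735, -1.987, -0.546]
contact_force: [0.7, -10.8, 8.3]
grip_width: 0.0485
gripper_force: 65.6
```

```bash
python3 - <<'E'
from h import *
delta(NEST,[0,-.071,.0435],35)
E
```

```text
clock 17.1 infr [  0.5 -70.8  44.1] F [ -0.7 -10.8   8.3] w 48.5
 turn deg [0.27 0.43 0.15] | shift now-axes mm [-0.5 -0.5  0.4] | target-axes [-0.5 -0.5  0.4]
```

>>> {"op": "arm_command", "data": {
  "rows": [
    {"fingers":0.25,"x":0,"y":0,"z":0,"ax":0,"ay":0,"az":0},
    {"fingers":0.4,"x":0,"y":0,"z":0,"ax":0,"ay":0,"az":0},
    {"fingers":0.6,"x":0,"y":0,"z":0,"ax":0,"ay":0,"az":0},
    {"fingers":0.8,"x":0,"y":0,"z":0,"ax":0,"ay":0,"az":0},
    {"fingers":0.8,"x":0,"y":0,"z":0,"ax":0,"ay":0,"az":0}
  ]
}}

```text
clock: 17.52
tcp_pos: [0.5041, -0.4039, 0.042]
orientation: [-1.726, -1.984, -0.548]
contact_force: [-0.3, 0.2, 0.3]
grip_width: 0.0769
gripper_force: 0.0
```

```bash
python3 - <<'E'
from h import *
delta(NEST,[0,-.071,.0435],35)
for n in ('scene','wrist'):
    f=grab(n,n+'10')
    L=orange(f,NEST,[-.06,-.2,.02],[.06,.08,.06])
    print(n,np.percentile(L,[1,50,99],axis=0).round(4).tolist())
E
```

```text
clock 17.5167 infr [  0.9 -66.   42. ] F [-0.3  0.3  0.3] w 76.9
 turn deg [ 0.06 -0.    0.28] | shift now-axes mm [-3.2 -0.9 -4.1] | target-axes [-3.3 -0.9 -4.1]
scene [[-0.0258, -0.0721, 0.0385], [-0.0052, -0.0183, 0.0474], [0.0251, 0.0438, 0.0497]]
wrist [[-0.0243, -0.0746, 0.0456], [-0.0001, -0.0332, 0.0471], [0.0239, 0.0424, 0.0484]]
```

Released with no contact, and the plate hasn't moved. I'll back out along the tool axis.

>>> {"op": "arm_command", "data": {
  "rows": [
    {"fingers":0.8,"x":0,"y":0,"z":-0.015,"ax":0,"ay":0,"az":0},
    {"fingers":0.8,"x":0,"y":0,"z":-0.03,"ax":0,"ay":0,"az":0},
    {"fingers":0.8,"x":0,"y":0,"z":-0.04,"ax":0,"ay":0,"az":0},
    {"fingers":0.8,"x":0,"y":0,"z":-0.04,"ax":0,"ay":0,"az":0},
    {"fingers":0.8,"x":0,"y":0,"z":-0.04,"ax":0,"ay":0,"az":0},
    {"fingers":0.8,"x":0,"y":0,"z":0,"ax":0,"ay":0,"az":0},
    {"fingers":0.8,"x":0,"y":0,"z":0,"ax":0,"ay":0,"az":0}
  ]
}}

```text
clock: 18.2
tcp_pos: [0.5169, -0.5006, 0.1798]
orientation: [-1.733, -1.988, -0.548]
contact_force: [-0.8, 0.1, -0.9]
grip_width: 0.0767
gripper_force: 0.0
```

```bash
python3 - <<'E'
from h import *
delta(NEST,[0,-.071,.0435],35)
for n in ('scene','wrist'):
    f=grab(n,n+'11')
    L=orange(f,NEST,[-.06,-.2,.02],[.06,.08,.06])
    print(n,np.percentile(L,[1,50,99],axis=0).round(4).tolist())
    L=L[L[:,2]>.044];print(cv2.minAreaRect((L[:,:2]*1000).astype(np.float32)))
    L=orange(f,MAG,[-.04,-.07,.05],[.04,.08,.2])
    if len(L): print('stack',np.percentile(L,[1,99],axis=0).round(4).tolist())
E
```

```text
clock 18.2 infr [   0.7 -163.5  179.8] F [-0.8  0.2 -0.9] w 76.7
 turn deg [0.29 0.34 0.24] | shift now-axes mm [ -1.4  -1.6 164.7] | target-axes [ -2.4  -0.7 164.7]
scene [[-0.0261, -0.073, 0.0392], [-0.0072, -0.023, 0.0475], [0.0243, 0.0437, 0.0497]]
((-0.4413719177246094, -14.208690643310547), (120.53162384033203, 53.037174224853516), 89.50025177001953)
stack [[-0.0265, -0.0618, 0.0741], [0.0218, 0.0573, 0.1089]]
wrist [[-0.0243, -0.0753, 0.0409], [-0.0005, -0.0298, 0.047], [0.0236, 0.0425, 0.0485]]
((-0.22040939331054688, -15.95779037475586), (49.85694885253906, 120.1092300415039), 0.19882413744926453)
```

View pics/scene11.png

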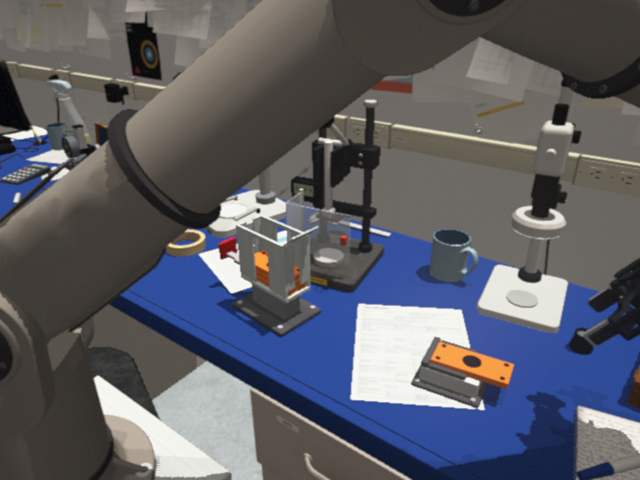

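The plate lies in the nest at (470,363), against the stop bar, centred and level. The stack is flat in the magazine at (275,270), the mug and tape haven't moved, and the arm is clear.

```bash
python3 -c "
from bench import r
print(r.hand_in())"
```

```text
the job is handed in; nothing more can be done
None
```

I handed the job in at about 18 s: the lowest plate lies flat in the nest against its end stop and is released, and the other three dropped flat in the magazine; the judge returned no verdict.

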